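Slide the cutting board into its bench rails and close the gate

ROBOT

A 6-joint arm with a two-finger parallel gripper is mounted at the origin on the work surface. World frame = base frame: x ahead of the robot, y to its left, z up, the work surface at z = 0. Lengths are in m, angles in rad, forces in N, time in s.
With the tool pointing down it reaches from about 0.375 to 0.75 m from the base axis. Payload 9 kg.
Tool frame: the origin (TCP) lies on the front face of the gripper's body, between the roots of the fingers; the fingertips stand 73 mm ahead of it and the grasp point (between the pads) lies 54 mm ahead of it (robot.pinch_z is the distance from the TCP to the grasp point, in m); z points along the fingers, y is the line along which they close (so a half turn about z gives the same grasp; the last joint's range is limited). The gripper opens to 85 mm and grips with 20 to 120 N. Pads are 22 mm wide; open, the fingers measure 114 mm over their backs; the gripper's body (76 mm by 85 mm) begins 54 mm behind the grasp point. The pads swing forward as they close: fully open they stand 13 mm farther back than shut.
Start: joints at [-1.467, 0.104, 0.097, 1.564, 0, 1.353], TCP at [0.19, -0.569, 0.304] pointing down, gripper open.
Joint ranges: [-2.99, 2.99], [-0.84, 1.86], [-1.1, 1.16], [-1.84, 2.11], [-1.51, 1.56], [-3.14, 3.14]. Speed limits (rad/s): [2.22, 2.22, 2.57, 3.14, 3.14, 3.14].

INTERFACE

Orientations are given as a rotation vector (axis times angle).
In Python, from cell import robot, hand, planner, imaging, nets gives the robot as it stands. Calls block until the motion is done:
- robot.move_ptp(position, orientation): joint-space move of the TCP to a pose.
- robot.move_straight(position, feed=0.15, orientation=None, f_stop=None): straight line of the TCP; orientation=None keeps the orientation; feed is the mean speed in m/s. With f_stop (N) it stops when the force on the tool has changed by that much, and returns True; else False.
- robot.movej(angles): joint-space move.
- hand.move_gripper(opening): finger opening in m; the grip force is fixed at half the most; returns when the fingers have stopped.
- robot.dwell(seconds).
- planner.inverse_kinematics(position, orientation): joint angles nearest the present ones, or None.
- imaging.read_camera(name): name is "scene" or "top" or "wrist"; returns the picture (420x560x3 uint8, red, green, blue); there is no depth.
- imaging.camera_model(name): a dict with "mtx" (3x3 intrinsics, pixels), "R" (3x3) and "t" (3): a world point X has camera coordinates R X + t. Camera axes: x right, y down, z forward; pixel columns grow to the right and rows downward; lengths in m; the calibration is good to about 2 mm. A picture is of the moment at which its call begins: read the wrist's pose just before it. camera_model takes no time and is no camera call; for the wrist camera it gives the pose at the moment of the call.
A pose or a line that the arm cannot do raises robot.Unreachable and nothing moves.
- robot.finish_job(): hands the job in; it is judged then, once.
Trained networks look in the newest picture that a camera, given by its name, has taken for a name from the list of things; names that differ only in an ending like _2 or _b are one class to them, and where a whole thing is asked for, a point or a joint stands for the part that bears it (a point fixed in the world has none). Each returns a list of dicts, best first, with "confidence" (0 to 1); they miss things now and then, are a little off and sometimes report something else, mostly with a low value. They report only what shows in the picture. A call takes as long as a camera call. They do not tell look-alikes from the thing itself.
- nets.boxes_of(camera, thing): "centre" ([row, column] in pixels, amid what is visible of it).
- nets.cut_out(camera, thing): "mask" (420x560 bool, what is visible of it) and "centre" ([row, column] in pixels, amid what is visible of it).
- nets.tip_of(camera, thing): "centre" ([row, column] in pixels: a listed point, or the origin of a listed thing).
Readings, each from a call of its own:
- robot.read_time(): time.
- robot.read_joint_positions(): joint angles.
- robot.read_joint_vel(): joint speeds.
- robot.read_joint_efforts(): joint torques, N m.
- robot.read_tool_pos(): TCP position.
- robot.read_orientation(): TCP orientation.
- robot.read_contact_force(): force on the tool from outside, world axes, zero at the start.
- robot.read_torque(): the same for the moment, N m.
- robot.read_gripper_width(): finger opening in m.
- robot.read_grasp_force(): force on a finger pad.
Only numpy, scipy, OpenCV 4.12 (cv2) and the standard library are available. Lean on these libraries where they do the work, as an engineer would, in place of code of your own. Each camera call takes 0.05 s, during which the arm holds its last target. There are 200 camera calls.

TASK

Line up the loose white cutting board with the open mouth of the lipped steel rails on the bench and slide it in under the lips until it is fully home against the back stop. Then swing the small steel gate fully shut across the mouth so the board cannot slide out. Leave the bottle, can, pan and knife where they are.

Things in the scene. Friction and masses are not known exactly. Their poses are not given: they have to be found in the camera images.
- board: Plain white plastic cutting board, 110 mm (its x) by 160 mm (its y) by 18 mm thick, about 0.3 kg, lying flat and loose on the bench near the mouth of the rails. Origin: centre of its underside. It is too wide to grasp; push it by its edges. It goes in lengthwise, its y axis along the rails' y axis (either end first).
- dock: Pair of dark steel rails fixed to the bench, 127 mm wide over all. Origin: on the bench, midway between them; y axis along the rails towards the open mouth, x across to the gate's hinge side, z up. Inner walls at x = +-57.5 mm (2.5 mm play each side of the board), 22 mm high, from y = -91 to +65 mm; beyond, they flare out to x = +-64.5, y = 82 mm. The bench is the floor.
- lip_mid (a point): Point midway between the two rail lips, above the dock's origin at lip height. The lips, at z = 21 to 25 mm, reach inwards to x = +-47.5 mm of the dock's frame from y = -91 to +65 mm (none on the flares), so the board can enter only from the mouth.
- stop (a point): Middle of the back stop's inner face: on the bench, x = 0, y = -85 mm of the dock's frame; the stop is 25 mm high. With the board fully home against it, the board's origin is at x = 0, y = -5 mm and its tail edge at y = +75 mm of the dock's frame.
- gate_hinge (a point): Upright hinge axis of the gate, fixed on the rails at x = 85, y = 87 mm of the dock's frame, 14 mm above the bench; the pin's top is at 34 mm.
- gate (a joint): Angle of the gate, rad: 0 = shut, its bar pointing along -x of the dock's frame across the mouth, behind the board; 1.57 = bar pointing along +y, away from the mouth; stop at 2.1. Shutting turns it anticlockwise seen from above. It is stiff (friction about 0.04 N m) and stays where it is left. Bar 80 mm long from the hinge, 10 mm thick, from 6 to 24 mm above the bench. It shuts only if the board is nearly home.
- gate_post (a point): Top centre of the black upright finger post on the gate, 14 mm across, 72 mm from the hinge axis, top 44 mm above the bench.
- sauce: Yellow squeeze bottle, 60 mm across, 190 mm tall; bystander. Origin: centre of its foot.
- can: Tin can, 74 mm across, 100 mm tall; bystander. Origin: centre of its foot.
- pan: Small open steel pan, 110 by 176 by 65 mm; bystander. Origin: centre of its underside.
- knife: Small knife with yellow handle, 210 mm long along its x, 14 mm high; bystander. Origin: underside, near its middle.
Mind the look-alikes: they are no part of the job. There is more than one size of the board; the job needs the smallest.

How it is judged:
By the outcome, as a careful person would: the job done as asked, in the order asked, and still so for the second after the job is handed in, with the robot touching nothing.
It also fails if it takes over 72 s, if anything falls off the work surface, if the arm or the gripper's body presses on something with over 40 N, if the wrist force passes 120 N, or if a joint passes its speed limit or range.

## Working session

There is one attempt and no reset: what is moved stays moved. The work goes in short steps, each a Python script; the robot and the scene stay as the last script left them, time stands still between calls to the robot, and variables do not carry over. Pictures are saved under pics/ and viewed, at most 10 in all, crops included, and the job is handed in when it is done.

```bash
mkdir -p pics; ls; cat > h.py <<'E'
from cell import robot, hand, planner, imaging, nets
import numpy as np, cv2
def pix2w(cam,rc,z=0.0,M=None):
    M=M or imaging.camera_model(cam); R=np.array(M["R"]);t=np.array(M["t"])
    d=R.T@np.linalg.inv(M["mtx"])@np.array([rc[1],rc[0],1.0]); o=-R.T@t
    return o+d*(z-o[2])/d[2]
def w2pix(cam,X,M=None):
    M=M or imaging.camera_model(cam); p=np.array(M["mtx"])@(np.array(M["R"])@np.array(X)+np.array(M["t"])); return p[:2]/p[2]
def save(cam,name,s=None,crop=None):
    im=imaging.read_camera(cam); o=im
    if crop: r0,r1,c0,c1=crop; o=im[r0:r1,c0:c1]
    if s: o=cv2.resize(o,None,fx=s,fy=s,interpolation=cv2.INTER_CUBIC)
    cv2.imwrite(f"pics/{name}.png",o[:,:,::-1]); return im
E
python3 - <<'E'
from h import *
np.set_printoptions(precision=4,suppress=True)
for c in ("top","scene"):
    im=save(c,c+"0",1.4); cv2.imwrite(f"pics/raw_{c}.png",im[:,:,::-1])
Z=dict(board=0.018,dock=0,lip_mid=0.023,stop=0,gate_hinge=0.034,gate_post=0.044,gate=0.02,sauce=0,can=0,pan=0,knife=0)
for n,z in Z.items():
    for c in ("top","scene"):
        for d in nets.tip_of(c,n)[:4]:
            print(n,c,round(d["confidence"],2),np.array(d["centre"]).round(1),pix2w(c,d["centre"],z)[:2]) if d.get("centre") is not None else 0
print(robot.read_time())
E
```

```text
pics
board top 0.87 [292.7 212.5] [0.3417 0.1774]
board top 0.79 [132.5 142. ] [0.7383 0.3684]
board top 0.66 [196.7 229.2] [0.5771 0.1429]
board scene 0.8 [156.9 290.9] [0.3667 0.1603]
board scene 0.79 [210.5 327.8] [0.5865 0.1446]
board scene 0.59 [218.5 436.6] [0.7561 0.3798]
dock scene 0.69 [244.2 240.6] [ 0.5506 -0.1048]
lip_mid scene 0.73 [236.  242.7] [ 0.5446 -0.0934]
stop top 0.7 [207.9 359.9] [ 0.5552 -0.1856]
stop scene 0.69 [261.1 214.9] [ 0.5621 -0.1846]
gate_hinge top 0.8 [176.3 294.4] [ 0.6277 -0.0183]
gate_hinge top 0.3 [207.4 361.8] [ 0.5531 -0.183 ]
gate_hinge scene 0.94 [249.1 287.7] [ 0.6433 -0.0163]
gate_post top 0.7 [165.4 266.1] [0.652  0.0514]
gate_post scene 0.47 [234.9 313.8] [0.6462 0.0591]Traceback (most recent call last):
  File "<stdin>", line 8, in <module>
ValueError: it knows: board, can, dock, gate_hinge, gate_post, knife, lip_mid, pan, sauce, stop
```

View pics/top0.png

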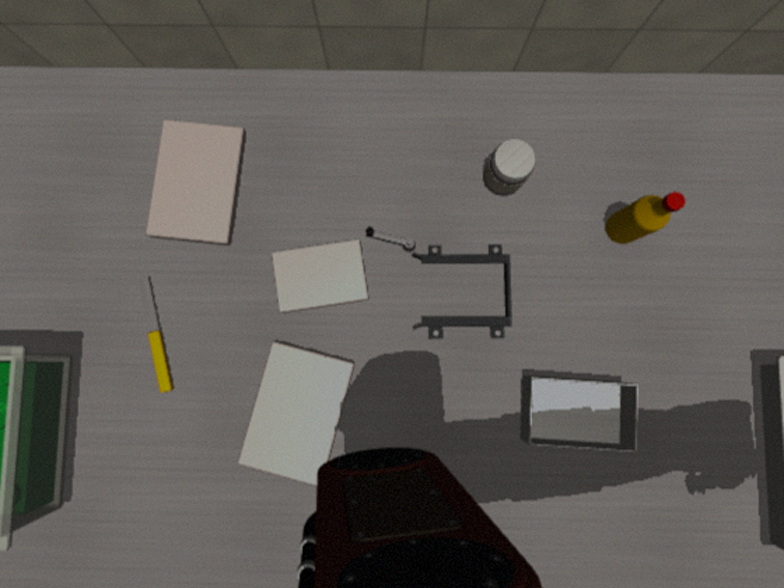

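View pics/scene0.png

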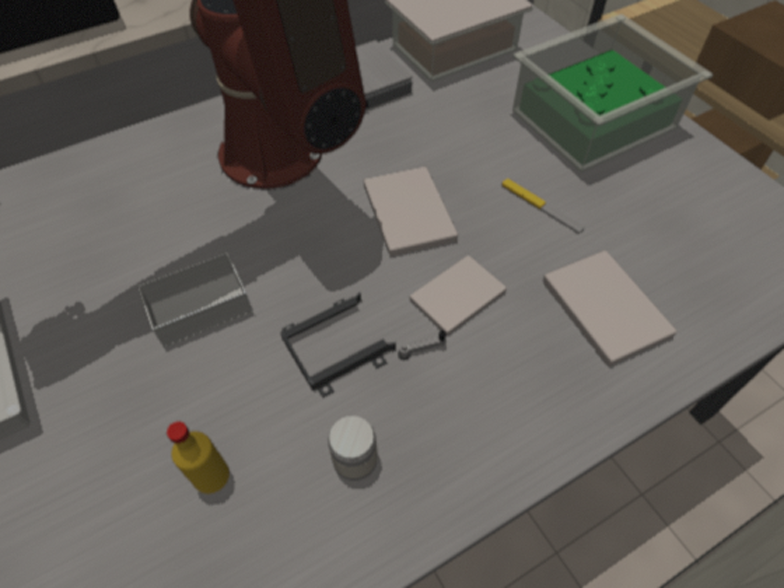

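Board candidates in the top picture (1.4x zoom, row/col): large board at (182,197), large board at (412,297), and a small one at (275,320), which is my choice. The dock is at (290,465) with its mouth facing left (+y world). The gate hinge is at (245,409) and its post at (231,370), so the gate is open. I'll check the choice with a close wrist view.

```bash
cat >> h.py <<'E'
from scipy.spatial.transform import Rotation as Ro
def down(a):
    """tool down, tool y axis at world angle a"""
    y=np.array([np.cos(a),np.sin(a),0]);z=np.array([0,0,-1.]);return Ro.from_matrix(np.c_[np.cross(y,z),y,z]).as_rotvec()
E
python3 - <<'E'
from h import *
np.set_printoptions(precision=4,suppress=True)
q=robot.read_joint_positions(); print(Ro.from_rotvec(robot.read_orientation()).as_matrix())
M=imaging.camera_model("wrist"); print("cam centre",-np.array(M["R"]).T@M["t"], "axis",np.array(M["R"])[2],M["mtx"][0])
for a in (np.pi/2,-np.pi/2,0,np.pi):
    print(a,planner.inverse_kinematics([0.56,0.05,0.40],down(a)),planner.inverse_kinematics([0.67,0.14,0.08],down(a)),planner.inverse_kinematics([0.55,0.25,0.08],down(a)))
E
```

```text
[[ 0.9487  0.3163 -0.    ]
 [ 0.3163 -0.9487 -0.0001]
 [-0.      0.0001 -1.    ]]
cam centre [ 0.2667 -0.5438  0.3734] axis [-0.2955 -0.0984 -0.9503] [301.4802   0.     277.9836]
1.5707963267948966 [-0.1436  0.0349  0.2015  1.7375  0.     -0.1436] [0.0155 0.4327 0.0697 1.2078 0.     0.0155] [ 0.2104  0.2    -0.2092  1.1616  0.      0.2104]
-1.5707963267948966 [-0.1436  0.0349  0.2015  1.7375  0.      2.998 ] [ 0.0155  0.4327  0.0697  1.2078  0.     -3.1261] [ 0.2104  0.2    -0.2092  1.1616  0.     -2.9312]
0 [-0.1436  0.0349  0.2015  1.7375  0.      1.4272] [0.0155 0.4327 0.0697 1.2078 0.     1.5863] [ 0.2104  0.2    -0.2092  1.1616  0.      1.7812]
3.141592653589793 [-0.1436  0.0349  0.2015  1.7375  0.     -1.7144] [ 0.0155  0.4327  0.0697  1.2078  0.     -1.5553] [ 0.2104  0.2    -0.2092  1.1616  0.     -1.3604]
```

```bash
python3 - <<'E'
from h import *
np.set_printoptions(precision=4,suppress=True)
robot.move_ptp([0.57,0.03,0.34],down(np.pi/2)); robot.dwell(0.3)
import pickle
M=imaging.camera_model("wrist"); im=save("wrist","w1",1.4); pickle.dump((M,im),open("w1.pkl","wb"))
for n,z in dict(dock=0,lip_mid=.023,stop=0,gate_hinge=.034,gate_post=.044,board=0.0).items():
    for d in nets.tip_of("wrist",n)[:3]: print(n,round(d["confidence"],2),np.array(d["centre"]).round(1),pix2w("wrist",d["centre"],z,M)[:2])
for d in nets.cut_out("wrist","board"):
    m=d["mask"].astype(np.uint8); c,_=cv2.findContours(m,0,2); c=max(c,key=cv2.contourArea)
    P=np.array([pix2w("wrist",(p[0][1],p[0][0]),0.018,M)[:2] for p in c])
    r=cv2.minAreaRect((P*1000).astype(np.float32)); print(d["confidence"],r)
print(robot.read_time())
E
```

```text
stop 0.71 [154.8 120.2] [ 0.5517 -0.1835]
gate_hinge 0.81 [219.4 250.7] [ 0.6323 -0.0063]
gate_hinge 0.56 [292.9 146. ] [ 0.7458 -0.1611]
gate_post 0.8 [242.2 296.6] [0.6609 0.0546]
board 0.81 [283.1 499.6] [0.7515 0.3757]
board 0.56 [176.5 360.5] [0.5818 0.1442]
0.88 ((403.60943603515625, 164.4365234375), (152.6547088623047, 90.76031494140625), 76.31045532226562)
0.85 ((578.7423095703125, 145.6159210205078), (110.55049896240234, 159.27896118164062), 9.51814079284668)
0.68 ((748.3198852539062, 373.2263488769531), (165.8042755126953, 224.1403045654297), 84.65145111083984)
3.9167
```

View pics/w1.png

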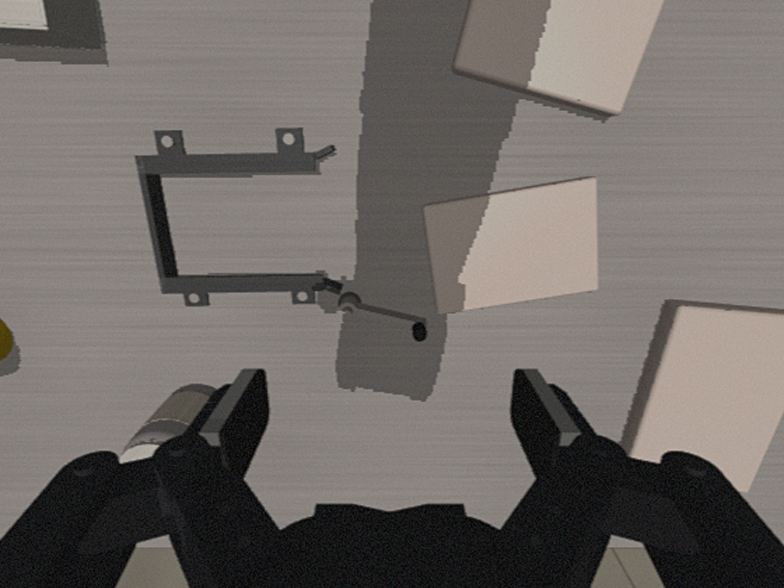

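Close view: the small board's centre is at (244,510) and it measures 110x159 mm, so the choice is right. The dock rails lie at rows 165 and 283 with the mouth to the right, and the gate post is at (330,419). Next I'll fit the dock axis from the lip edges.

```bash
python3 - <<'E'
from h import *
import pickle
np.set_printoptions(precision=4,suppress=True)
M,im=pickle.load(open("w1.pkl","rb")); g=cv2.GaussianBlur(im,(3,3),0).astype(float).mean(2)
def edges(cols,lo,hi):
    out=[]
    for c in cols:
        s=g[lo:hi,c]; d=np.diff(s); out.append((lo+d.argmin()+.5,lo+d.argmax()+.5))
    return np.array(out)
cols=np.arange(132,222,4)
for nm,lo,hi in(("nearrail",100,140),("hingerail",185,220)):
    e=edges(cols,lo,hi)
    for k,l in((0,"into dark"),(1,"out of dark")):
        P=np.array([pix2w("wrist",(r,c),.025,M)[:2] for r,c in zip(e[:,k],cols)])
        p=np.polyfit(P[:,1],P[:,0],1); res=P[:,0]-np.polyval(p,P[:,1]); ok=abs(res-np.median(res))<.003
        p=np.polyfit(P[ok,1],P[ok,0],1); print(nm,l,"slope",p[0],"x at y=-.1:",np.polyval(p,-.1),ok.sum(),len(ok),(P[ok,0]-np.polyval(p,P[ok,1])).std())
# key pixels (zoomed col,row) at z
for nm,(c,r),z in(("stop inner top near",(161,176),.025),("stop inner top hinge",(178,276),.025),("lip end near",(320,173),.025),("lip end hinge",(322,275),.025),("hinge pin",(348,297),.034),("post top",(420,335),.044),("flare near tip",(335,149),.022)):
    print(nm,pix2w("wrist",(r/1.4,c/1.4),z,M)[:2])
o=cv2.resize(im[90:235,80:330],None,fx=3.2,fy=3.2,interpolation=cv2.INTER_CUBIC); cv2.imwrite("pics/w1c.png",o[:,:,::-1])
E
```

```text
nearrail into dark slope -0.006215911841759068 x at y=-.1: 0.4927725571837689 18 23 0.0006550442777195192
nearrail out of dark slope -0.03095024745189074 x at y=-.1: 0.5122188162112481 23 23 0.0005938571877851779
hingerail into dark slope -0.014266094982771505 x at y=-.1: 0.6008422192728737 23 23 0.0003945768364684122
hingerail out of dark slope -0.01731346273049491 x at y=-.1: 0.619621289308659 14 23 0.0004314463489664346
stop inner top near [ 0.5123 -0.171 ]
stop inner top hinge [ 0.604  -0.1704]
lip end near [ 0.5098 -0.0308]
lip end hinge [ 0.6031 -0.0337]
hinge pin [ 0.6221 -0.0088]
post top [0.6567 0.0591]
flare near tip [ 0.4897 -0.0172]
```

View pics/w1c.png

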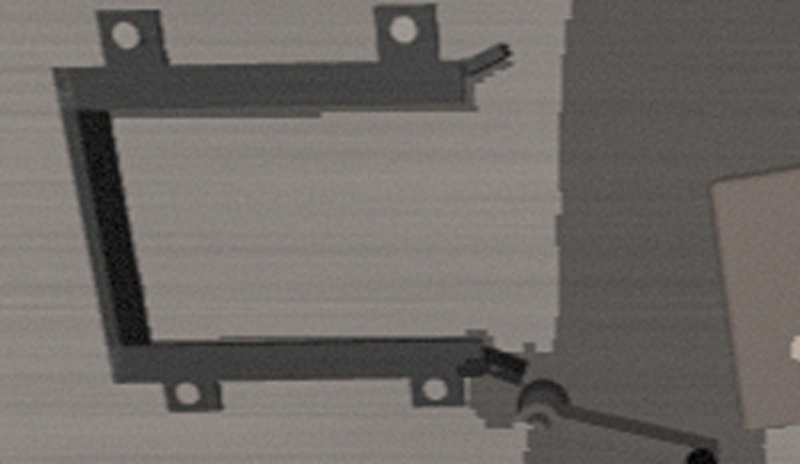

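```bash
python3 - <<'E'
from h import *
import pickle
from scipy.optimize import least_squares
np.set_printoptions(precision=4,suppress=True)
M,im=pickle.load(open("w1.pkl","rb"))
obs=[(-63.5,-91,25,53,69),(63.5,-91,25,114,382),(-63.5,65,25,464,62),(-47.5,65,25,466,104),(47.5,65,25,478,340),(-47.5,-85,25,78,110),(47.5,-85,25,122,344),(85,87,34,543,392)]
o=np.array(obs); px=o[:,3:]/3.2+[80,90]
def W(p,X): c,s=np.cos(p[2]),np.sin(p[2]); return np.c_[p[0]+c*X[:,0]-s*X[:,1],p[1]+s*X[:,0]+c*X[:,1],X[:,2]]
f=lambda p:(np.array([w2pix("wrist",w,M) for w in W(p,o[:,:3]/1000)])-px).ravel()
for use in (slice(0,16),slice(0,14)):
    r=least_squares(lambda p:f(p)[use],[.556,-.098,.01],loss="soft_l1"); print(r.x); print(f(r.x).reshape(-1,2))
E
```

```text
[ 0.5567 -0.0984  0.0168]
[[-0.0016 -0.7796]
 [ 0.2918  0.3382]
 [-0.1753 -0.9226]
 [ 0.1415 -0.3601]
 [ 1.4986  0.1184]
 [-0.2907 -0.0518]
 [ 0.0628  0.7521]
 [-1.5248 12.404 ]]
[ 0.557  -0.0986  0.0125]
[[-0.0065 -0.8594]
 [-0.1163  0.2791]
 [-0.1312 -0.4206]
 [ 0.1285  0.1294]
 [ 1.1766  0.5425]
 [-0.3467 -0.1068]
 [-0.2951  0.7094]
 [-1.9695 12.8795]]
```

```bash
cat >> h.py <<'E'
D=np.array([.557,-.0985,.0145])
def dw(x,y,z): c,s=np.cos(D[2]),np.sin(D[2]); return [D[0]+c*x-s*y, D[1]+s*x+c*y, z]
def wd(p): c,s=np.cos(D[2]),np.sin(D[2]); v=np.array(p[:2])-D[:2]; return np.array([c*v[0]+s*v[1],-s*v[0]+c*v[1]])
def board(cam="wrist",M=None):
    """board pose in dock frame: x,y (mm), angle deg off the dock y axis, size"""
    for d in nets.cut_out(cam,"board"):
        c,_=cv2.findContours(d["mask"].astype(np.uint8),0,2); c=max(c,key=cv2.contourArea)
        P=np.array([1000*wd(pix2w(cam,(p[0][1],p[0][0]),0.018,M)) for p in c]); print(round(d["confidence"],2),cv2.minAreaRect(P.astype(np.float32)))
E
python3 - <<'E'
from h import *
np.set_printoptions(precision=4,suppress=True)
o=down(np.pi/2+D[2]); X,Y=.123,.246
hand.move_gripper(.085)
robot.move_ptp(dw(X,Y,.15),o)
robot.move_straight(dw(X,Y,.085),.12)
hit=robot.move_straight(dw(X,Y,.05),.03,f_stop=5); z=robot.read_tool_pos()[2]; print(hit,z,robot.read_contact_force())
z0=z+.006
robot.move_straight(dw(X,Y,z0),.05)
print(robot.move_straight(dw(.067,Y,z0),.07,f_stop=30), wd(robot.read_tool_pos()),robot.read_contact_force())
robot.move_straight(dw(.10,Y,z0),.1); robot.move_straight(dw(.10,Y,.13),.2)
robot.move_ptp([0.57,0.05,0.34],down(np.pi/2)); robot.dwell(.2)
M=imaging.camera_model("wrist"); save("wrist","w2",1.4); board("wrist",M); print(robot.read_time())
E
```

```text
True 0.059701323184305495 [-1.153  -0.6911  6.299 ]
False [0.0672 0.246 ] [-0.2645  0.4803  0.4031]
0.94 ((0.3453407287597656, 253.05374145507812), (109.29485321044922, 158.5682373046875), 0.030653782188892365)
0.83 ((190.4227294921875, 469.4494934082031), (164.64744567871094, 211.466796875), 83.98994445800781)
0.77 ((-149.4894561767578, 265.1612243652344), (151.6277313232422, 91.91410827636719), 75.72480010986328)
10.0833
```

View pics/w2.png

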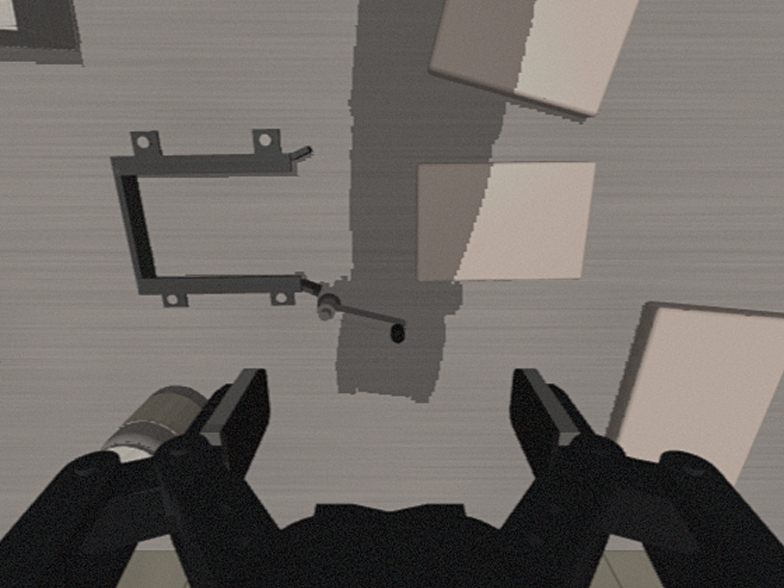

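The board is now aligned: x = 0.3 mm and 0° off the dock axis, spanning cols 417-590 and rows 162-280. The gate is unmoved. Next I push it in from the tail.

```bash
python3 - <<'E'
from h import *
np.set_printoptions(precision=4,suppress=True)
o=down(np.pi+D[2])
hand.move_gripper(.06)
robot.move_ptp(dw(0,.375,.15),o)
robot.move_straight(dw(0,.375,.09),.15)
print(robot.move_straight(dw(0,.375,.05),.03,f_stop=5)); z0=robot.read_tool_pos()[2]+.005; print(z0)
robot.move_straight(dw(0,.375,z0),.05)
h=robot.move_straight(dw(0,.10,z0),.09,f_stop=25); print(h,wd(robot.read_tool_pos()),robot.read_contact_force())
if not h:
    h=robot.move_straight(dw(0,.074,z0),.03,f_stop=25); print(h,wd(robot.read_tool_pos()),robot.read_contact_force())
print(robot.read_time())
E
```

```text
True
0.07259493850185786
False [-0.      0.1001] [-0.4116  2.8895 -0.3405]
True [-0.0005  0.0841] [0.9572 3.3883 1.4667]
17.0333
```

```bash
python3 - <<'E'
from h import *
np.set_printoptions(precision=4,suppress=True)
p=wd(robot.read_tool_pos()); 
robot.move_straight(dw(p[0],p[1]+.05,.0726),.12); robot.move_straight(dw(p[0],p[1]+.05,.16),.25)
hand.move_gripper(0)
robot.move_ptp([0.57,0.0,0.34],down(np.pi/2)); robot.dwell(.2)
M=imaging.camera_model("wrist"); save("wrist","w3",1.4); board("wrist",M)
for n,z in(("gate_post",.044),("gate_hinge",.014)):
    for d in nets.tip_of("wrist",n): print(n,round(d["confidence"],2),d["centre"],wd(pix2w("wrist",d["centre"],z,M)))
print(robot.read_time())
E
```

```text
0.98 ((-0.38459014892578125, -5.257270812988281), (109.12614440917969, 161.19798278808594), 0.30854669213294983)
0.63 ((-133.56365966796875, 266.4245910644531), (170.97206115722656, 85.84898376464844), 89.21887969970703)
0.62 ((198.31826782226562, 468.3584899902344), (167.3130645751953, 225.04296875), 84.07882690429688)
gate_post 0.87 [243.3, 321.0] [0.1071 0.1546]
gate_hinge 0.97 [220.4, 270.8] [0.0851 0.0877]
20.4583
```

View pics/w3.png

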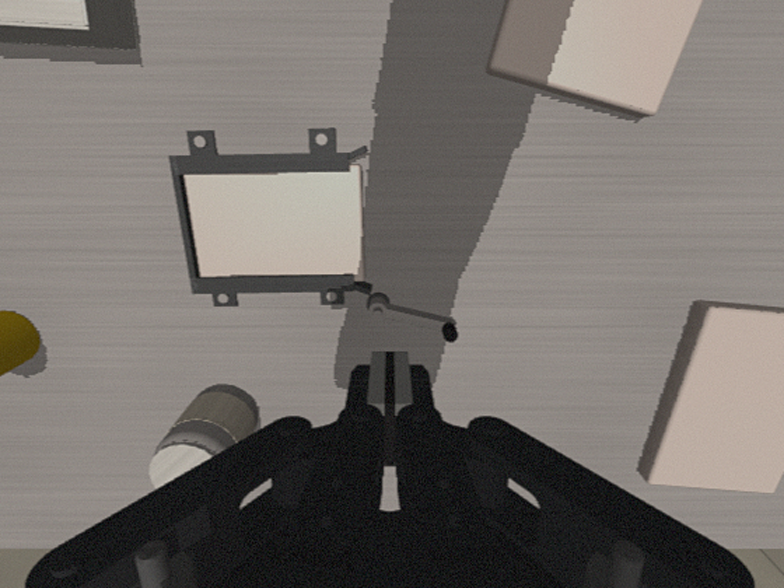

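The board is home, its centre reading y = -5.3 mm in the dock frame (-5 is home), with its white face under the lips at cols 185-360. The gate post is at (331,449), which puts the bar at about 72°. Next I push the post round its arc.

```bash
python3 - <<'E'
from h import *
np.set_printoptions(precision=4,suppress=True)
d=nets.tip_of("top","can"); imaging.read_camera("top"); d=nets.tip_of("top","can")
can=pix2w("top",d[0]["centre"],0); print("can",can)
def P(deg,gap,z=.101):
    f=np.radians(deg); r=np.array([np.cos(f),np.sin(f)]); t=np.array([-r[1],r[0]])
    c=np.array([.085,.087])+.072*r-t*(.018+gap); return dw(c[0],c[1],z), down(f+D[2])
p,o=P(70,.028)
assert np.hypot(*(np.array(p[:2])-can[:2]))>.125, (p,can)
robot.move_ptp(P(70,.028,.17)[0],o); robot.move_straight(p,.15)
for a in list(range(75,180,10))+[179]:
    p,o=P(a,0 if a>75 else .01)
    if robot.move_straight(p,.1,orientation=o,f_stop=15): print("stop at",a); break
print(robot.read_contact_force(),robot.read_time())
p,o=P(180,-.008); h=robot.move_straight(p,.03,orientation=o,f_stop=8); q=robot.read_tool_pos(); print(h,wd(q),robot.read_contact_force())
robot.move_straight(P(180,.04)[0],.12); robot.move_straight(P(180,.04,.17)[0],.2)
robot.move_ptp([0.57,0.0,0.34],down(np.pi/2)); robot.dwell(.2)
M=imaging.camera_model("wrist"); save("wrist","w4",1.4); board("wrist",M)
for n,z in(("gate_post",.044),("gate_hinge",.014)):
    for d in nets.tip_of("wrist",n): print(n,round(d["confidence"],2),d["centre"],wd(pix2w("wrist",d["centre"],z,M)))
print(robot.read_time())
E
```

```text
can [ 0.3479 -0.2987  0.    ]
[0.4759 0.5241 0.0605] 26.05
True [0.013 0.103] [1.7025 5.0642 3.415 ]
0.91 ((-1.1300544738769531, -5.811683654785156), (161.05026245117188, 107.86219787597656), 89.32209014892578)
0.72 ((-149.24539184570312, 264.05023193359375), (155.04049682617188, 92.30796813964844), 76.0080337524414)
0.62 ((198.0183563232422, 468.2358703613281), (167.82322692871094, 224.9553680419922), 83.92630767822266)
0.37 ((4.597343444824219, 0.17902374267578125), (193.1890106201172, 176.95252990722656), 89.82946014404297)
gate_post 0.91 [174.8, 266.9] [0.0136 0.0851]
gate_hinge 0.91 [220.4, 270.7] [0.085  0.0876]
29.0417
```

View pics/w4.png

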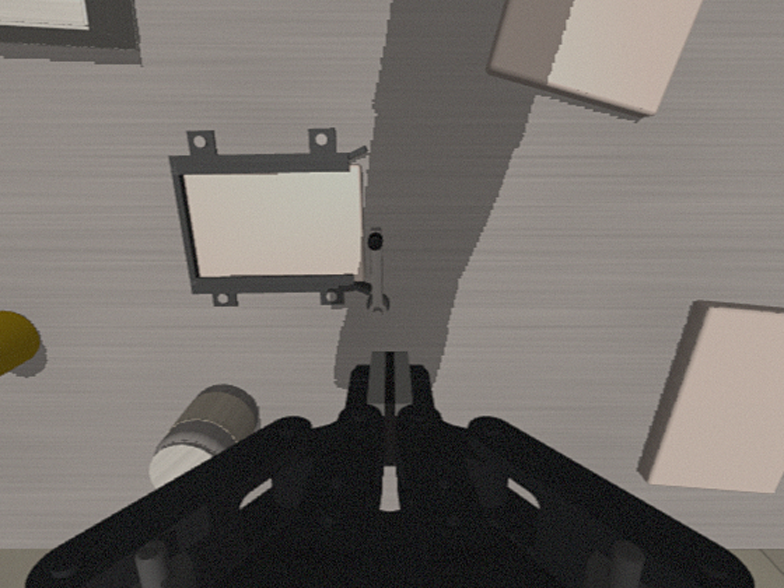

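The gate is shut: the bar runs across the mouth at col 375 with its post at (240,375), pressed against its stop. The board is home and the can is unmoved. Handing in.

```bash
python3 -c "
from h import *
print(robot.finish_job())"
```

```text
the job is handed in; nothing more can be done
None
```

The smallest board is fully home against the back stop and the gate is shut across the mouth; I never touched the bottle, can, pan or knife, and handed the job in at about 29 s of the 72 s allowed.

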